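Refit the pin rack's stop and put the rolling pin back

ROBOT

A 7-joint arm with a two-finger parallel gripper is mounted at the origin on the work surface. World frame = base frame: x ahead of the robot, y to its left, z up, the work surface at z = 0. Lengths are in m, angles in rad, forces in N, time in s.
With the tool pointing down it reaches from about 0.4 to 0.9 m from the base axis. Payload 5.5 kg.
Tool frame: the origin (TCP) lies midway between the tips of the shut fingers; the grasp point (between the pads) lies 19 mm behind it; z points along the fingers, y is the line along which they close (so a half turn about z gives the same grasp; the last joint's range is limited). The gripper opens to 85 mm and grips with 20 to 120 N. Pads are 22 mm wide; open, the fingers measure 114 mm over their backs; the gripper's body (76 mm by 85 mm) begins 54 mm behind the grasp point. The pads swing forward as they close: fully open they stand 13 mm farther back than shut.
Start: joints at [1.563, 0.501, -0.427, 1.55, 0.221, 1.138, -0.21], TCP at [0.174, -0.626, 0.231] pointing down, gripper open.
Joint ranges: [-2.88, 2.88], [-0.31, 2.03], [-1.54, 1.56], [0.2, 2.42], [-1.41, 4.55], [0.19, 2.02], [-2.57, 2.57]. Speed limits (rad/s): [2.57, 2.57, 3.14, 3.14, 3.14, 3.14, 3.14].

INTERFACE

Orientations are given as a unit quaternion [w, x, y, z].
In Python, from station import ctrl gives the robot as it stands. The module is installed in compiled form; this text tells all that it offers.
- The arm moves only by the shell command python3 -m inch 'ROWS'. ROWS is JSON, a list of rows, each an object with "gripper": the closure in counts, from 0 (fully open) to 255 (shut); "travel": the shift along the tool's x, y, z in m, a list of three; "angular": the turn, a rotation vector about the tool's x, y, z in degrees, a list of three. In form: [{"gripper": gripper, "travel": [dx, dy, dz], "angular": [wx, wy, wz]}, ...]. A call has 1 to 8 rows; each row shifts and turns the commanded pose from where the row before left it, along the tool's axes as they then stand; what a row does not reach is not made up. A row lasts 1/8 s, in which the tool goes at most 62.5 mm and 10.7 degrees, less where a joint would pass 70% of its speed; a pose out of reach is approached as far as the arm can. A call with a gripper value outside its range is refused whole. The fingers move at their own pace and stop on an object; the grip force is fixed at half the most. Time passes only in rows, so rows that do not move let the fingers close. It gives the time, the measured TCP pose, the force, the opening and the grip force at its end, in the units of the state.
- ctrl.get_obs(): the state, without advancing time (a new reading comes with each control period).
- ctrl.snapshot(name): name is "side" or "top"; returns a dict with "image" (420x560x3 uint8, red, green, blue), "vfov" (degrees; the focal length in pixels is half the picture's height over the tangent of half this angle, whatever the lens; pixels are square), "cx", "cy" (the principal point, pixels), "R" (3x3) and "t" (3): a world point X has camera coordinates R X + t. Camera axes: x right, y down, z forward; pixel columns grow to the right and rows downward; lengths in m; the calibration is good to about 2 mm. A picture is of the moment at which its call begins. There is no depth.
- ctrl.sign_off(): hands the job in; it is judged then, once.
The state is a dict: "t": time; "joint_positions": joint angles; "joint_vel": joint speeds; "joint_efforts": joint torques, N m; "eef_pos": TCP position; "ee_rot": TCP orientation; "force": force on the tool from outside, world axes, zero at the start; "moment": the same for the moment, N m; "grip_width": opening from 0.0 (shut) to 1.0 (fully open); "grasp_force": force on a finger pad.
Only numpy, scipy, OpenCV 4.12 (cv2) and the standard library are available. Lean on these libraries where they do the work, as an engineer would, in place of code of your own. Each camera call takes 0.05 s, during which the arm holds its last target. There are 200 camera calls.

TASK

The stop of the sloping rolling-pin rack has been taken out for cleaning: press it back into its two spring clips until both ends snap fully home and it lies flat on the sloping bed. Only then take the rolling pin from its cradle and lay it on the slope, centred above the stop and resting against it, and let go so that it stays put. Leave the other bakery things where they are.

Things in the scene. Friction and masses are not known exactly. Their poses are not given: they have to be found in the camera images.
- bed: Sloping aluminium bed of the pin rack, fixed: a plate 190 x 270 mm tilted 28 degrees, low edge towards the robot. Origin on its upper surface midway between the two spring clips, about 46 mm above the table. x points up the slope, y is level along the clip line, z is the plate's outward normal. It runs from x = -58 to +132 and y = -135 to +135 mm; a 20 mm high lip closes its top end.
- clip_left (a point): Seat of the left spring clip (bed y = +91 mm, 12 mm above the bed): where a stop rod's centre line lies when home. A clip is two sprung dark steel jaws, uphill and downhill, 18 mm wide along y, 25 mm high. Their round lips (radius 4 mm, centres 19 mm above the bed) stand 10 mm apart and yield up to 8 mm each.
- clip_right (a point): Seat of the right spring clip (bed y = -91 mm), like the left. A rod pushed in along the bed's -z meets the lips 15 mm before it is home; both clips together resist with about 6 to 10 N at most; they snap through (the force drops) about 7 mm before home, then the springs draw the rods in until the stop's flat underside lies on the bed.
- stop_grip (a point): The loose stop: a dark wooden block, H-shaped from above, 150 mm long (y), 66 mm wide (x), 45 mm high, 260 g, standing flat, z up. Its middle is a waist to grip, 16 mm wide (x), 70 mm long (y), full height. A steel rod, 16 mm thick, 31 mm long, sticks out along y at each end, 12 mm above the underside. Fits either way round. Point: centre of the waist, 22.5 mm above the underside.
- stop_end_a (a point): Centre line of the stop's rod at its +y end, 91 mm from the middle and 12 mm above the underside: the part that snaps into a clip.
- stop_end_b (a point): The same on the stop's -y end.
- pin_center (a point): Centre of the small wooden rolling pin: barrel 40 mm thick, 120 mm long, an 18 mm thick handle at each end, 216 mm overall, 300 g; x along the pin. Starts level in the cradle, axis 30 mm above the table. Resting in the rack its axis lies along bed y, 53 mm up the slope from the clip line, 20 mm above the bed; the stop's waist leaves a finger recess there, 25 mm deep, 70 mm wide.
- cradle: The white plastic cradle on the table that the pin starts in: base plate 140 x 70 mm and 4 mm thick, with two low saddles (14 mm high, under the barrel's ends, 39 mm to 51 mm from the middle). Fixed. Origin: centre of its underside; x along the pin.
- measure: small aluminium mug, 80 mm across, 70 mm high; a bystander. Origin: near the centre of its underside.
- cutter: thin steel ring-shaped biscuit cutter, 72 mm across, 40 mm high; a bystander. Origin: near the centre of its underside.
- brush: pastry brush with a wooden handle lying flat, about 200 mm long; a bystander. Origin: near the centre of its underside.
- shaker: clear jar with a steel cap, 60 mm across, 100 mm high; a bystander. Origin: near the centre of its underside.
There are look-alikes about, which are no part of the job. Leave any green or red look-alike of the part that bears pin_center alone.

How it is judged:
On the way:
1. both rods of the stop are snapped home in the clips, while the pin is not yet on the rack (x of stop_end_a in the frame of bed between -0.005 and 0.005 m and z of stop_end_a in the frame of bed between 0.007 and 0.0155 m and x of stop_end_b in the frame of bed between -0.005 and 0.005 m and z of stop_end_b in the frame of bed between 0.007 and 0.0155 m and y of stop_grip in the frame of bed between -0.01 and 0.01 m and distance between pin_center and bed above 0.15 m), for 0.2 s.
At the end, for the whole second after the job is handed in: Both stop rods home in the clips (within 5 mm along the slope, 3.5 mm in height; stop within 10 mm sideways). The pin lies on the bed against the stop: within 7 degrees of the clip line, 45 to 63 mm upslope of it, at lying height within 7 mm, within 25 mm sideways. Both at rest (x of stop_end_a in the frame of bed between -0.005 and 0.005 m and z of stop_end_a in the frame of bed between 0.007 and 0.0155 m and x of stop_end_b in the frame of bed between -0.005 and 0.005 m and z of stop_end_b in the frame of bed between 0.007 and 0.0155 m and y of stop_grip in the frame of bed between -0.01 and 0.01 m and x of pin_center in the frame of bed between 0.045 and 0.063 m and y of pin_center in the frame of bed between -0.025 and 0.025 m and z of pin_center in the frame of bed between 0.013 and 0.027 m and angle between the x axis of pin_center and the y axis of bed, either way round below 0.12 rad and linear speed of each of pin, stop below 0.02 m/s and contact force between pin and stop above 0.1 N); the robot touches nothing.
It fails at once if a bystander is moved by more than 40 mm (distance of any of measure, cutter, brush, shaker from where it was at the start of the episode above 0.04 m).
It also fails if it takes over 70 s, if anything falls off the work surface, if the arm or the gripper's body presses on something with over 40 N, if the wrist force passes 120 N, or if a joint passes its speed limit or range.

## Working session

There is one attempt and no reset: what is moved stays moved. The work goes in short steps, Python scripts to look and compute and a shell command to move; the robot and the scene stay as the last step left them, time stands still between calls to the robot, and variables do not carry over. Pictures are saved under pics/ and viewed, at most 10 in all, crops included, and the job is handed in when it is done.

```bash
mkdir -p pics
cat > h.py <<'E'
import numpy as np, cv2
from station import ctrl
from scipy.spatial.transform import Rotation as Ro
def snap(n,f=None):
    s=ctrl.snapshot(n)
    if f: cv2.imwrite('pics/'+f,s['image'][:,:,::-1])
    return s
def ray(s,u,v):
    f=s['image'].shape[0]/2/np.tan(np.radians(s['vfov'])/2)
    R=np.array(s['R']);t=np.array(s['t'])
    d=R.T@np.array([(u-s['cx'])/f,(v-s['cy'])/f,1.]); return -R.T@t, d/np.linalg.norm(d)
def onz(s,u,v,z):
    o,d=ray(s,u,v); return o+d*(z-o[2])/d[2]
def proj(s,X):
    f=s['image'].shape[0]/2/np.tan(np.radians(s['vfov'])/2)
    c=np.array(s['R'])@np.array(X)+np.array(s['t']); return [round(float(f*c[0]/c[2]+s['cx']),1),round(float(f*c[1]/c[2]+s['cy']),1)]
E
python3 - <<'E'
from h import *
np.set_printoptions(precision=4,suppress=True)
for n in('side','top'):
    s=snap(n,n+'0.png');print(n,s['vfov'],s['cx'],s['cy'],ray(s,280,210))
o=ctrl.get_obs();print(o)
E
```

```text
side 48.914840720604495 270.9998903387481 213.33985310860766 (array([0.127 , 0.7748, 0.8746]), array([ 0.2764, -0.6597, -0.6988]))
top 49.72026514667832 283.39041363775937 213.17532668459452 (array([0.3932, 0.0385, 1.2753]), array([ 0.0489, -0.0103, -0.9987]))
{'t': 0.1, 'joint_positions': array([ 1.5632,  0.5018, -0.4268,  1.5513,  0.2208,  1.1383, -0.2103]), 'joint_vel': array([-0.0014, -0.    ,  0.0019, -0.003 , -0.0019,  0.0014, -0.0006]), 'joint_efforts': array([ -0.0112, -57.0807,  -5.8388, -28.1746,   0.0105,   0.0057,
         0.    ]), 'eef_pos': array([ 0.1737, -0.6257,  0.2303]), 'ee_rot': array([-0.0009,  0.9908,  0.135 , -0.0001]), 'force': array([-0.6714,  0.1179,  0.6587]), 'moment': array([-0.0332,  0.0104,  0.009 ]), 'grasp_force': 0.0, 'grip_width': 0.9993671326854748}
```

View pics/top0.png

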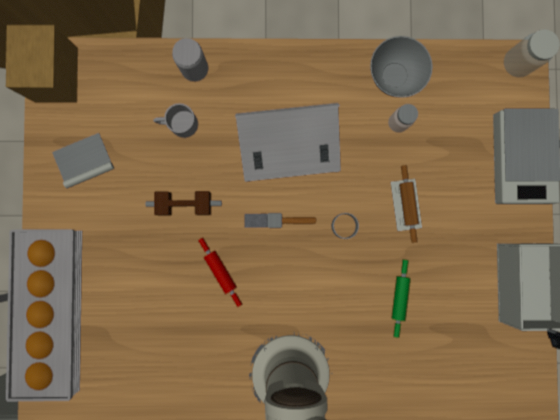

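View pics/side0.png

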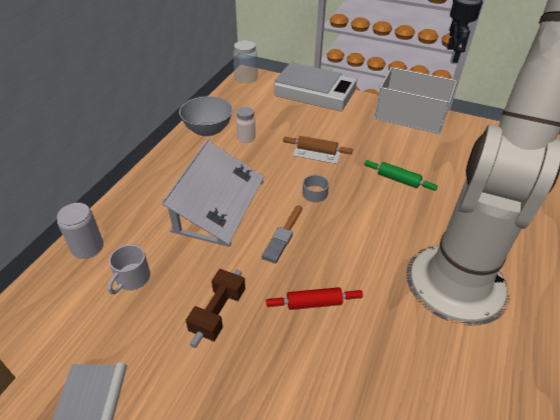

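The top view shows three pins: brown in the white cradle at (409,204), green at (401,298) and red at (220,272). The wooden one in the cradle is the one described. The stop is at (184,203), with the bed clips at (258,160) and (324,153). I'll confirm this in one enlarged crop and measure from colour masks.

Run:
```python
from h import *
np.set_printoptions(precision=4,suppress=True)
def comps(m,off,nm,s,zs,mina=15):
    n,l,st,c=cv2.connectedComponentsWithStats(m.astype(np.uint8))
    for i in range(1,n):
        if st[i,4]<mina: continue
        ys,xs=np.where(l==i); r=cv2.minAreaRect(np.c_[xs+off[0],ys+off[1]].astype(np.float32))
        print(nm,st[i,4],'c',c[i]+off,'rect',[np.round(q,1) for q in r],onz(s,*(c[i]+off),zs))
for n,b1,b2,b3,b4 in (('top',(140,180,225,230),(390,155,430,250),(230,95,345,190),(140,95,430,250)),('side',(180,260,255,355),(275,125,360,170),(160,135,270,245),(160,120,360,350))):
    s=snap(n);im=s['image'].astype(int);
    def cut(b): return im[b[1]:b[3],b[0]:b[2]]
    a=cut(b1); comps(a.max(2)<95,b1,n+' stopwood',s,.045)
    sat=a.max(2)-a.min(2); comps((sat<45)&(a.max(2)>80),b1,n+' rods',s,.012,10)
    a=cut(b2); comps((a[:,:,0]-a[:,:,2]>60)&(a[:,:,0]<165),b2,n+' pin',s,.03,60)
    comps((a.min(2)>150),b2,n+' cradle',s,.01,20)
    a=cut(b3); comps(a.max(2)<70,b3,n+' clips',s,.065)
    c=s['image'][b4[1]:b4[3],b4[0]:b4[2],::-1]; k=min(800/c.shape[1],600/c.shape[0],2.7)
    cv2.imwrite('pics/crop_%s.png'%n,cv2.resize(c,None,fx=k,fy=k,interpolation=cv2.INTER_CUBIC)); print('scale',k)
```

```text
Traceback (most recent call last):
ValueError: operands could not be broadcast together with shapes (2,) (4,)
```

```bash
cat > m.py <<'E'
from h import *
np.set_printoptions(precision=4,suppress=True)
def comps(m,off,nm,s,zs,mina=15):
    off=np.array(off[:2])
    n,l,st,c=cv2.connectedComponentsWithStats(m.astype(np.uint8))
    for i in range(1,n):
        if st[i,4]<mina: continue
        ys,xs=np.where(l==i); r=cv2.minAreaRect(np.c_[xs+off[0],ys+off[1]].astype(np.float32))
        print(nm,st[i,4],'c',c[i]+off,'rect',*[np.round(q,1) for q in r],onz(s,*(c[i]+off),zs))
if __name__=='__main__':
  for n,b1,b2,b3,b4 in (('top',(140,180,225,230),(390,155,430,250),(230,95,345,190),(140,95,430,250)),('side',(180,260,255,355),(275,125,360,170),(160,135,270,245),(160,120,360,350))):
    s=snap(n);im=s['image'].astype(int);
    def cut(b): return im[b[1]:b[3],b[0]:b[2]]
    a=cut(b1); comps(a.max(2)<95,b1,n+' stopwood',s,.045)
    sat=a.max(2)-a.min(2); comps((sat<45)&(a.max(2)>80),b1,n+' rods',s,.012,10)
    a=cut(b2); comps((a[:,:,0]-a[:,:,2]>60)&(a[:,:,0]<165),b2,n+' pin',s,.03,60)
    comps((a.min(2)>150),b2,n+' cradle',s,.01,20)
    a=cut(b3); comps(a.max(2)<70,b3,n+' clips',s,.065)
    c=s['image'][b4[1]:b4[3],b4[0]:b4[2],::-1]; k=min(800/c.shape[1],600/c.shape[0],2.7)
    cv2.imwrite('pics/crop_%s.png'%n,cv2.resize(c,None,fx=k,fy=k,interpolation=cv2.INTER_CUBIC)); print('scale',k)
E
python3 m.py
```

```text
top stopwood 957 c [181.7283 202.9958] rect [182. 203.] [23.4 58. ] 88.6 [0.473  0.2921 0.045 ]
top rods 52 c [149.1538 203.5   ] rect [149.  203.5] [5. 8.] 90.0 [0.4739 0.389  0.012 ]
top rods 66 c [215.8485 202.5909] rect [216. 203.] [ 6. 10.] 90.0 [0.4761 0.2042 0.012 ]
top pin 2439 c [411.5498 200.6839] rect [409.5 202. ] [94. 39.] 90.0 [ 0.4793 -0.3384  0.03  ]
top pin 486 c [408.642  203.2325] rect [408.7 203.3] [41.4 11.9] 82.2 [ 0.4722 -0.3302  0.03  ]
top clips 122 c [323.7213 152.5082] rect [323.5 153. ] [16.  7.] 90.0 [ 0.6072 -0.092   0.065 ]
top clips 121 c [257.6198 160.0909] rect [257.6 160.1] [16.5  7.3] 82.9 [0.5867 0.0858 0.065 ]
scale 2.7
side stopwood 1825 c [215.7101 304.5299] rect [215.4 303.5] [35.2 73.1] 30.3 [0.4648 0.312  0.045 ]
side rods 31 c [237.5484 272.2903] rect [237.6 272.2] [6.9 4.8] 9.5 [0.4754 0.1938 0.012 ]
side rods 118 c [196.2034 339.2627] rect [195.8 339. ] [ 8.  16.4] 33.7 [0.4733 0.3853 0.012 ]
side pin 69 c [289.0725 139.6232] rect [289.1 140. ] [12.8  6.4] 10.3 [ 0.56   -0.3198  0.03  ]
side pin 430 c [317.0186 143.6837] rect [317.1 143.8] [41.1 11.2] 10.3 [ 0.4739 -0.3358  0.03  ]
side pin 81 c [346.6173 150.0247] rect [346.5 150.5] [ 7. 13.] 90.0 [ 0.3815 -0.3425  0.03  ]
side cradle 308 c [316.1981 155.2825] rect [315.9 155.2] [45.8 10.5] 5.4 [ 0.4638 -0.3054  0.01  ]
side clips 17 c [161.7059 136.2353] rect [162.5 137. ] [4. 5.] 90.0 [ 0.896  -0.1329  0.065 ]
side clips 100 c [241.71 173.25] rect [242.4 172.4] [16.1  8.6] 33.7 [ 0.5997 -0.0778  0.065 ]
side clips 129 c [216.1318 217.7209] rect [216.9 216.5] [18.2 10.3] 31.0 [0.5798 0.1006 0.065 ]
side clips 21 c [178.619 221.   ] rect [178.7 221.5] [15.3  1.2] 78.7 [0.658  0.1484 0.065 ]
scale 2.608695652173913
```

View pics/crop_top.png

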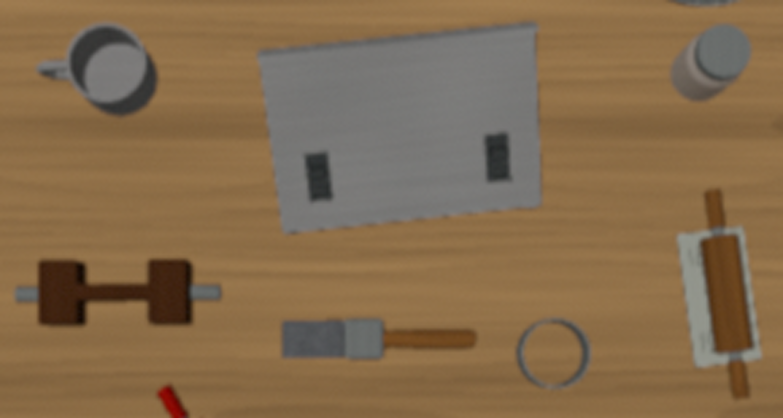

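View pics/crop_side.png

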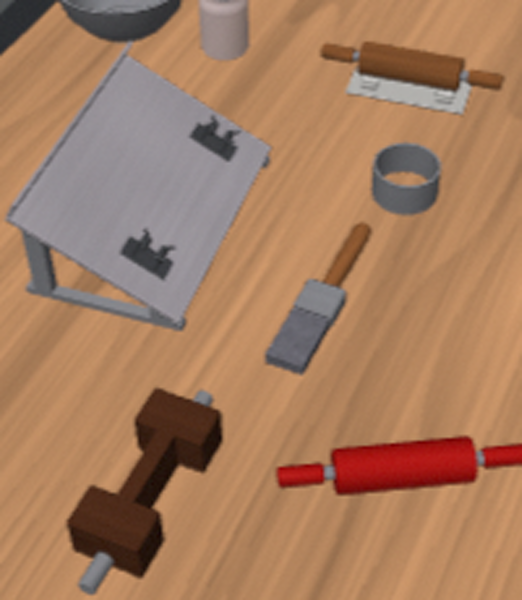

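The crops confirm the layout. The wooden barrel sits in the white cradle in both views, and the green and red pins lie loose on the table. The dark H-shaped stop has its rods at top (149,203) and (216,203). The bed's corners in the top picture are about (246,181), (340,171), (236,114) and (338,103). Next I'll fit the bed's position and yaw from the corner and clip points.

```bash
cat > fit.py <<'E'
from h import *
from scipy.optimize import least_squares
np.set_printoptions(precision=4,suppress=True)
T=snap('top');S=snap('side')
def bedpose(p):
    R=Ro.from_euler('z',p[3]).as_matrix()@Ro.from_euler('y',-np.radians(28)).as_matrix(); return np.array(p[:3]),R
t=lambda u,v:(u/2.7+140,v/2.7+95); q=lambda u,v:(u/2.6087+160,v/2.6087+120)
obs=[(T,t(285,233),(-.058,.135,0)),(T,t(541,206),(-.058,-.135,0)),(T,t(259,52),(.132,.135,.02)),(T,t(536,23),(.132,-.135,.02)),
(T,(323.7,152.5),(0,-.091,.012)),(T,(257.6,160.1),(0,.091,.012)),
(S,q(271,152),(-.058,-.135,0)),(S,q(12,215),(.132,.135,.02)),(S,q(128,47),(.132,-.135,.02)),
(S,(241.7,173.2),(0,-.091,.012)),(S,(216.1,217.7),(0,.091,.012))]
def res(p):
    o,R=bedpose(p); return np.ravel([np.array(proj(s,o+R@np.array(b)))-uv for s,uv,b in obs])
r=least_squares(res,[.6,0,.046,.115],loss='soft_l1');print(r.x,np.degrees(r.x[3]));print(res(r.x).reshape(-1,2))
np.save('bed.npy',r.x)
# stop: rod outer tips, top (row ~203) ; pin ends two-view
im=T['image'].astype(int)[203,140:228]; print(''.join('#' if p.max()<95 else ('o' if p.max()-p.min()<45 else '.') for p in im))
for a in((149.1,203.5),(215.8,202.6)): print(onz(T,*a,.016))
print('tips',onz(T,146,203.5,.015),onz(T,221,202.8,.015))
def tri(a,b):
    o1,d1=ray(T,*a);o2,d2=ray(S,*b);k=np.linalg.lstsq(np.c_[d1,-d2],o2-o1,rcond=None)[0];return (o1+d1*k[0]+o2+d2*k[1])/2,np.linalg.norm(o1+d1*k[0]-o2-d2*k[1])
print('pin c',tri((408.7,203.3),(317.1,143.8)))
p1=onz(T,*t(712,192),.03);p2=onz(T,*t(741,396),.03);print('pin ends',p1,p2,(p1+p2)/2,np.degrees(np.arctan2(*(p1-p2)[1::-1])))
E
python3 fit.py
```

```text
[0.6   0.    0.046 0.115] 6.589014644004467
[[-2.5556  0.4037]
 [-1.1704 -0.6963]
 [-2.9259  1.5407]
 [-1.0185  0.4815]
 [-0.7     1.4   ]
 [-1.3     1.5   ]
 [-0.6832 -2.0666]
 [-0.9    -3.8165]
 [-0.4666 -2.6166]
 [ 0.7    -0.9   ]
 [ 1.     -0.9   ]]
.....ooooooooo#########################################################ooooooooooo......
[0.4736 0.3881 0.016 ]
[0.4758 0.2038 0.016 ]
tips [0.4737 0.3969 0.015 ] [0.4753 0.1895 0.015 ]
pin c (array([ 0.4716, -0.329 ,  0.0347]), np.float64(0.0002657002003745912))
pin ends [ 0.5755 -0.3179  0.03  ] [ 0.3661 -0.3448  0.03  ] [ 0.4708 -0.3313  0.03  ] 7.298963542184909
```

```bash
python3 -m inch '[{"gripper":0,"travel":[0.06,0,0],"angular":[0,0,-8]},{"gripper":0,"travel":[0.06,0,0],"angular":[0,0,-8]},{"gripper":0,"travel":[0.06,0,0],"angular":[0,0,-8]},{"gripper":0,"travel":[0.06,0,0],"angular":[0,0,-8]},{"gripper":0,"travel":[0.06,0,0],"angular":[0,0,-8]},{"gripper":0,"travel":[0.06,0,0],"angular":[0,0,-8]},{"gripper":0,"travel":[0.06,0,0],"angular":[0,0,-8]},{"gripper":0,"travel":[0.06,0,0],"angular":[0,0,-8]}]'
```

```text
t: 1.35
eef_pos: [0.5056, -0.3106, 0.2315]
ee_rot: [0.0, 0.767, 0.641, 0.0]
force: [0.4, -0.8, 1.0]
grip_width: 1.0
grasp_force: 0.0
```

```bash
sed -i 's/round(float(\(f\*c\[.\]\/c\[2\]+s\[[^]]*\]\)),1)/float(\1)/g' h.py; grep return h.py|tail -1; python3 fit.py | head -13
cat > plan.py <<'E'
# usage: plan.py x y z  tilt yawdeg : target TCP, tool y (closing) along heading yaw, tool z = -normal of plane tilted
import sys; from h import *
np.set_printoptions(precision=4,suppress=True)
def go(p,yaw,tilt=0):
    o=ctrl.get_obs();q=o['ee_rot'];R0=Ro.from_quat([q[1],q[2],q[3],q[0]])
    B=Ro.from_euler('z',yaw,degrees=True).as_matrix()@Ro.from_euler('y',-tilt,degrees=True).as_matrix()
    R1=Ro.from_matrix(np.c_[B[:,1],B[:,0],-B[:,2]])
    d=np.array(p)-o['eef_pos']
    print('at',o['eef_pos'],'d world',d,'| turn(tool,deg)',np.degrees((R0.inv()*R1).as_rotvec()),'| shift before turn',R0.inv().apply(d),'| after turn',R1.inv().apply(d),'F',o['force'],'gw',o['grip_width'])
if __name__=='__main__':
    a=list(map(float,sys.argv[1:])); go(a[:3],*a[3:])
E
python3 plan.py .4745 .293 .2 0.6
```

```text
c=np.array(s['R'])@np.array(X)+np.array(s['t']); return [float(f*c[0]/c[2]+s['cx']),float(f*c[1]/c[2]+s['cy'])]
[ 0.6044 -0.0048  0.0338  0.1102] 6.31357116604287
[[-0.6316 -0.8848]
 [-0.1421 -1.4485]
 [-0.4791  0.7814]
 [ 0.4109  0.3906]
 [ 0.6243  0.7517]
 [ 0.6127  0.4196]
 [-1.1292 -0.0762]
 [-0.6515 -2.0843]
 [-0.2534 -0.3134]
 [ 0.3637  1.0931]
 [ 0.6173  0.7263]]
.....ooooooooo#########################################################ooooooooooo......
at [ 0.5081 -0.3029  0.2323] d world [-0.0336  0.5959 -0.0323] | turn(tool,deg) [  0.129   -0.2211 -10.212 ] | shift before turn [ 0.5818 -0.1327  0.0344] | after turn [ 0.5962 -0.0274  0.0323] F [ 0.1473  0.0332 -0.4087] gw 1.0001901869055818
```

```bash
sed -i 's/r=least_squares(res,\[.6,0,.046,.115\],loss=.soft_l1.)/r=least_squares(lambda a:res([a[0],a[1],.046,a[2]]),[.6,0,.115],loss="soft_l1");r.x=np.insert(r.x,2,.046)/' fit.py; python3 fit.py | head -12
python3 -m inch '[{"gripper":0,"travel":[0.06,0,0],"angular":[0,0,-5]},{"gripper":0,"travel":[0.06,0,0],"angular":[0,0,-5.2]},{"gripper":0,"travel":[0.06,0,0],"angular":[0,0,0]},{"gripper":0,"travel":[0.06,0,0],"angular":[0,0,0]},{"gripper":0,"travel":[0.06,0,0],"angular":[0,0,0]},{"gripper":0,"travel":[0.06,0,0],"angular":[0,0,0]},{"gripper":0,"travel":[0.06,0,0],"angular":[0,0,0]},{"gripper":0,"travel":[0.06,0,0],"angular":[0,0,0]}]'
python3 plan.py .4745 .293 .12 0.6
```

```text
[ 0.6013 -0.002   0.046   0.1086] 6.223263201470382
[[-1.9789 -0.3334]
 [-0.5312 -0.8525]
 [-1.9475  0.6707]
 [ 0.0706  0.3248]
 [ 0.086   1.1698]
 [-0.6093  0.8078]
 [-0.5416 -2.4296]
 [-1.0851 -4.7889]
 [-0.0929 -3.1524]
 [ 0.7727 -1.4014]
 [ 0.7135 -1.6233]]
t: 2.55
eef_pos: [0.5241, 0.1656, 0.2313]
ee_rot: [0.001, 0.711, 0.704, -0.0]
force: [1.4, 0.6, 0.5]
grip_width: 0.998
grasp_force: 0.0
at [0.5241 0.1656 0.2313] d world [-0.0496  0.1274 -0.1113] | turn(tool,deg) [ 0.0492  0.0584 -1.1732] | shift before turn [ 0.127  -0.051   0.1112] | after turn [ 0.1279 -0.0483  0.1113] F [1.4087 0.5711 0.5205] gw 0.9979762836002328
```

```bash
python3 -m inch '[{"gripper":0,"travel":[0.043,-0.017,0.02],"angular":[0,0,-1.2]},{"gripper":0,"travel":[0.043,-0.016,0.03],"angular":[0,0,0]},{"gripper":0,"travel":[0.041,-0.016,0.03],"angular":[0,0,0]},{"gripper":0,"travel":[0,0,0.03],"angular":[0,0,0]},{"gripper":0,"travel":[0,0,0],"angular":[0,0,0]}]'
python3 plan.py .4745 .293 .007 0.6
python3 - <<'E'
from h import *
s=snap('top');o=ctrl.get_obs()['eef_pos']
print(proj(s,o),proj(s,[.4745,.293,.045]))
c=s['image'][150:260,110:260,::-1]
cv2.imwrite('pics/g1.png',cv2.resize(c,None,fx=4,fy=4))
E
```

```text
t: 3.18
eef_pos: [0.4723, 0.2905, 0.119]
ee_rot: [-0.0, 0.702, 0.712, -0.003]
force: [0.2, -0.3, 0.9]
grip_width: 1.0
grasp_force: 0.0
at [0.4723 0.2905 0.119 ] d world [ 0.0022  0.0025 -0.112 ] | turn(tool,deg) [-0.2241  0.1825  0.2008] | shift before turn [0.0029 0.0027 0.112 ] | after turn [0.0025 0.0022 0.112 ] F [ 0.2002 -0.3328  0.8907] gw 0.9996480852818638
[176.0218794535857, 200.89953467911383] [181.38827264965266, 202.4362787685014]
```

View pics/g1.png

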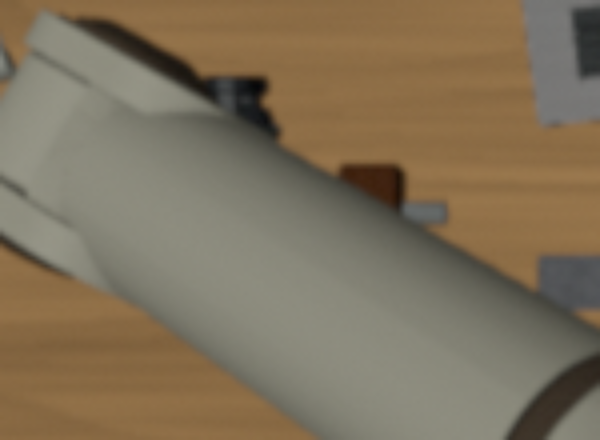

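The arm hides the stop from above; only its right block and rod show, near (210,200). The target lies well inside the 70 mm waist, so I'll descend and grip.

```bash
python3 -m inch '[{"gripper":0,"travel":[0.0025,0.0025,0.04],"angular":[0,0,0]},{"gripper":0,"travel":[0,0,0.04],"angular":[0,0,0]},{"gripper":0,"travel":[0,0,0.032],"angular":[0,0,0]},{"gripper":255,"travel":[0,0,0],"angular":[0,0,0]},{"gripper":255,"travel":[0,0,0],"angular":[0,0,0]},{"gripper":255,"travel":[0,0,0],"angular":[0,0,0]},{"gripper":255,"travel":[0,0,0],"angular":[0,0,0]},{"gripper":255,"travel":[0,0,0],"angular":[0,0,0]}]'
```

```text
t: 4.22
eef_pos: [0.4763, 0.2959, 0.0109]
ee_rot: [0.001, 0.702, 0.713, 0.001]
force: [-0.0, -1.4, 7.0]
grip_width: 0.184
grasp_force: 60.1
```

```bash
python3 -m inch '[{"gripper":255,"travel":[0,0,-0.02],"angular":[0,0,0]},{"gripper":255,"travel":[0,0,-0.04],"angular":[0,0,0]},{"gripper":255,"travel":[0,0,-0.05],"angular":[0,0,0]},{"gripper":255,"travel":[0,0,-0.05],"angular":[0,0,0]},{"gripper":255,"travel":[0,0,-0.03],"angular":[0,0,0]},{"gripper":255,"travel":[0,0,0],"angular":[0,0,0]}]'
python3 plan.py .525 -.006 .19 6.2 28
```

```text
t: 4.97
eef_pos: [0.4763, 0.2966, 0.2027]
ee_rot: [0.001, 0.701, 0.713, 0.003]
force: [-0.2, -0.2, -2.9]
grip_width: 0.181
grasp_force: 59.0
at [0.4763 0.2966 0.2027] d world [ 0.0487 -0.3026 -0.0127] | turn(tool,deg) [-27.673    1.1835  -5.1813] | shift before turn [-0.3033  0.0437  0.0123] | after turn [-0.306   0.0079  0.0186] F [-0.2315 -0.154  -2.9277] gw 0.18114163899619246
```

```bash
python3 -m inch '[{"gripper":255,"travel":[-0.03,0,0],"angular":[-7,0.3,-1.3]},{"gripper":255,"travel":[-0.045,0,0],"angular":[-7,0.3,-1.3]},{"gripper":255,"travel":[-0.05,0,0],"angular":[-7,0.3,-1.3]},{"gripper":255,"travel":[-0.05,0,0],"angular":[-6.7,0.3,-1.3]},{"gripper":255,"travel":[-0.05,0,0],"angular":[0,0,0]},{"gripper":255,"travel":[-0.05,0,0],"angular":[0,0,0]},{"gripper":255,"travel":[-0.03,0,0],"angular":[0,0,0]},{"gripper":255,"travel":[0,0,0],"angular":[0,0,0]}]'
python3 plan.py .525 -.006 .19 6.2 28
python3 - <<'E'
from h import *
for n,b in(('top',(200,90,360,240)),('side',(150,90,310,250))):
    s=snap(n); c=s['image'][b[1]:b[3],b[0]:b[2],::-1]
    if n=='top': a=cv2.resize(c,(480,450),interpolation=cv2.INTER_CUBIC)[:,:400]
    else: d=cv2.resize(c,(450,450),interpolation=cv2.INTER_CUBIC)[:,:400]
cv2.imwrite('pics/h1.png',np.hstack([a,d]))
E
```

```text
t: 5.98
eef_pos: [0.4946, 0.0113, 0.1966]
ee_rot: [0.158, 0.651, 0.722, 0.175]
force: [-0.8, 0.2, -2.9]
grip_width: 0.178
grasp_force: 59.3
at [0.4946 0.0113 0.1966] d world [ 0.0304 -0.0173 -0.0066] | turn(tool,deg) [-0.7541  0.1154 -0.2191] | shift before turn [-0.0204  0.0223  0.0189] | after turn [-0.0205  0.0219  0.0192] F [-0.8079  0.1768 -2.8808] gw 0.17756567057468212
```

View pics/h1.png

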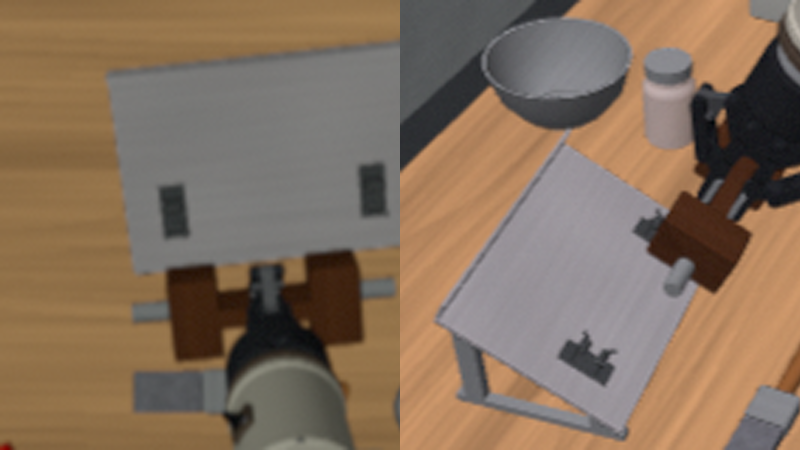

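The left half (top view) shows the stop level in the grip, with its left rod tip near full-frame (244,194) and the right one near (331,186). Both clips and the bed are visible. In the right half the waist sits squarely between the fingers. Next I'll check the stop's offset in the hand.

Run:
```python
from m import *
s=snap('top');im=s['image'].astype(int);o=ctrl.get_obs();q=o['ee_rot'];R=Ro.from_quat([q[1],q[2],q[3],q[0]]);P=o['eef_pos']
for b in((238,183,262,203),(314,175,342,195)):
    a=im[b[1]:b[3],b[0]:b[2]];comps((a.max(2)-a.min(2)<35)&(a.max(2)>90),b,'rod',s,.2,10)
for x in(-.0905,.0905,-.106,.106): print('pred',x,proj(s,P+R.apply([x,0,-.001])))
bed=np.load('bed.npy');f=lambda v:bed[:3]+Ro.from_euler('z',bed[3]).apply(Ro.from_euler('y',-28,degrees=True).apply(v))
for y in(.091,-.091): print('clip pred',proj(s,f([0,y,.016])))
b=(230,130,345,190);a=im[b[1]:b[3],b[0]:b[2]];comps(a.max(2)<70,b,'clip',s,.06)
for h in(.06,.03,.0):print(h,f([0,0,h+.011]))
```

```text
rod 74 c [248.5    193.5676] rect [248.4 193.5] [ 6.2 11.4] 83.7 [0.4851 0.1022 0.2   ]
rod 66 c [324.9848 185.1364] rect [324.5 185. ] [ 6. 11.] 90.0 [ 0.505 -0.08   0.2  ]
pred -0.0905 [322.9442012804118, 185.41312046756025]
pred 0.0905 [247.54058155836657, 193.80411426807535]
pred -0.106 [329.3756937134057, 184.6974172515575]
pred 0.106 [241.05753084853512, 194.5255549431404]
clip pred [257.0134211476933, 161.39070351837938]
clip pred [324.00513001311464, 154.12982894867932]
clip 121 c [323.6942 152.5702] rect [323.5 153. ] [16.  7.] 90.0 [ 0.6079 -0.0925  0.06  ]
clip 119 c [257.5546 159.9748] rect [257.5 159.9] [16.1  7.3] 83.7 [0.5878 0.0862 0.06  ]
clip 616 c [290.112  183.3247] rect [286.5 181. ] [16. 63.] 90.0 [ 0.5246 -0.0014  0.06  ]
0.06 [ 0.5681 -0.0056  0.1087]
0.03 [ 0.5822 -0.0041  0.0822]
0.0 [ 0.5962 -0.0026  0.0557]
```

```bash
python3 plan.py .5482 -.0058 .1424 6.2 28;python3 plan.py .5762 -.0027 .0894 6.2 28
```

```text
at [0.4951 0.0147 0.1972] d world [ 0.0531 -0.0205 -0.0548] | turn(tool,deg) [-0.6836 -0.0322  0.0947] | shift before turn [-0.0262  0.0198  0.0719] | after turn [-0.0261  0.0189  0.0721] F [-0.4607  0.6065 -2.1462] gw 0.17955905577614018
at [0.4951 0.0147 0.1972] d world [ 0.0811 -0.0174 -0.1078] | turn(tool,deg) [-0.6836 -0.0322  0.0947] | shift before turn [-0.0262  0.0205  0.1319] | after turn [-0.0261  0.0189  0.1322] F [-0.4607  0.6065 -2.1462] gw 0.17955905577614018
```

```bash
python3 -m inch '[{"gripper":255,"travel":[-0.026,0.019,0.03],"angular":[-0.7,0,0]},{"gripper":255,"travel":[0,0,0.04],"angular":[0,0,0]},{"gripper":255,"travel":[0,0,0.04],"angular":[0,0,0]},{"gripper":255,"travel":[0,0,0.022],"angular":[0,0,0]},{"gripper":255,"travel":[0,0,0],"angular":[0,0,0]},{"gripper":255,"travel":[0,0,0],"angular":[0,0,0]}]'
python3 plan.py .5762 -.0027 .0894 6.2 28
python3 - <<'E'
from h import *
o=ctrl.get_obs();q=o['ee_rot'];R=Ro.from_quat([q[1],q[2],q[3],q[0]]);P=o['eef_pos']
for n,b in(('top',(220,110,360,210)),('side',(180,140,280,240))):
    s=snap(n); c=s['image'][b[1]:b[3],b[0]:b[2],::-1]
    for x in(-.106,-.091,.091,.106): print(n,x,np.round(proj(s,P+R.apply([x-.0037,0,-.001])),1), 'clip seat under', np.round(proj(s,P+R.apply([x-.0037,0,.044])),1))
    if n=='top': a=cv2.resize(c,(420,300),interpolation=cv2.INTER_CUBIC); a=np.vstack([a,np.zeros((80,420,3),np.uint8)])
    else: d=cv2.resize(c,(380,380),interpolation=cv2.INTER_CUBIC)
cv2.imwrite('pics/h2.png',np.hstack([a,d]))
E
```

```text
t: 6.88
eef_pos: [0.5633, -0.0075, 0.1168]
ee_rot: [0.164, 0.649, 0.721, 0.178]
force: [0.1, 0.3, -1.9]
grip_width: 0.177
grasp_force: 59.1
at [ 0.5633 -0.0075  0.1168] d world [ 0.0129  0.0048 -0.0274] | turn(tool,deg) [-0.0216  0.3419 -0.0454] | shift before turn [ 0.0036 -0.0011  0.0305] | after turn [ 0.0034 -0.0011  0.0305] F [ 0.1062  0.3251 -1.8796] gw 0.17681108650567964
top -0.106 [335.6 161.6] clip seat under [332.8 156.1]
top -0.091 [329.8 162.2] clip seat under [327.2 156.7]
top 0.091 [259.4 169.6] clip seat under [259.1 163.8]
top 0.106 [253.6 170.3] clip seat under [253.5 164.4]
side -0.106 [255.9 152. ] clip seat under [249.  162.1]
side -0.091 [254.  155.3] clip seat under [247.1 165.4]
side 0.091 [228.2 199.8] clip seat under [221.4 209.7]
side 0.106 [225.8 204. ] clip seat under [219.  213.8]
```

View pics/h2.png

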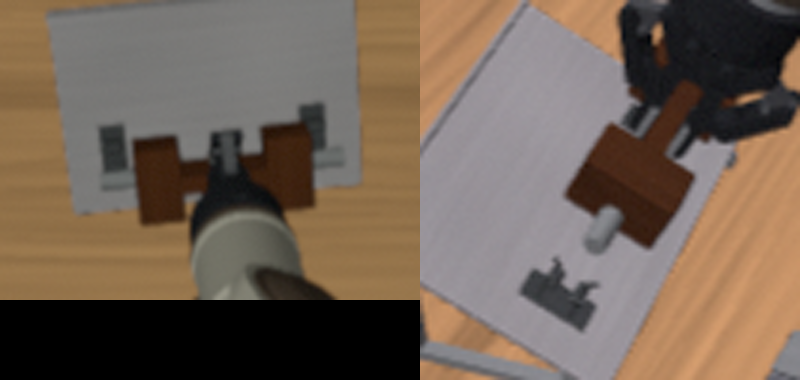

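The left half (top view) shows the rods at about (254,170) and (335,162), where predicted, with the clips just uphill of them. The right half (side view) shows the left rod above its clip along the bed normal. Predicted seats match the clips within 1 px after a +3.5 mm sideways shift. Next I'll approach, then press.

```bash
python3 -m inch '[{"gripper":255,"travel":[0.0035,-0.001,0.015],"angular":[0,0.3,0]},{"gripper":255,"travel":[0,0,0.015],"angular":[0,0,0]},{"gripper":255,"travel":[0,0,0.015],"angular":[0,0,0]},{"gripper":255,"travel":[0,0,0.01],"angular":[0,0,0]},{"gripper":255,"travel":[0,0,0],"angular":[0,0,0]}]'
python3 plan.py .5970 .0010 .050 6.2 28
python3 -m inch '[{"gripper":255,"travel":[0,0,0.005],"angular":[0,0,0]},{"gripper":255,"travel":[0,0,0],"angular":[0,0,0]}]'
python3 -m inch '[{"gripper":255,"travel":[0,0,0.003],"angular":[0,0,0]},{"gripper":255,"travel":[0,0,0],"angular":[0,0,0]}]'
python3 plan.py .5970 .0010 .050 6.2 28
```

```text
t: 7.6
eef_pos: [0.588, -0.0029, 0.0679]
ee_rot: [0.162, 0.649, 0.721, 0.179]
force: [-1.9, -0.9, -1.1]
grip_width: 0.183
grasp_force: 59.7
at [ 0.588  -0.0029  0.0679] d world [ 0.009   0.0039 -0.0179] | turn(tool,deg) [ 0.0057  0.1322 -0.0992] | shift before turn [ 0.003  -0.0001  0.0202] | after turn [ 0.0029 -0.0001  0.0202] F [-1.8561 -0.876  -1.0905] gw 0.18309895458390685
t: 7.85
eef_pos: [0.5903, -0.0027, 0.0636]
ee_rot: [0.162, 0.649, 0.721, 0.18]
force: [-0.4, 0.5, -4.1]
grip_width: 0.173
grasp_force: 59.3
t: 8.1
eef_pos: [0.5919, -0.0025, 0.0605]
ee_rot: [0.162, 0.649, 0.721, 0.18]
force: [-1.8, -0.1, -3.8]
grip_width: 0.179
grasp_force: 59.3
at [ 0.5919 -0.0025  0.0605] d world [ 0.0051  0.0035 -0.0105] | turn(tool,deg) [ 0.0073  0.1307 -0.101 ] | shift before turn [ 0.003  -0.0002  0.0118] | after turn [ 0.003  -0.0002  0.0118] F [-1.7518 -0.0831 -3.8308] gw 0.17867005016390894
```

```bash
for i in 1 ; do :; done
python3 -m inch '[{"gripper":255,"travel":[0.002,0,0.004],"angular":[0,0,0]},{"gripper":255,"travel":[0,0,0],"angular":[0,0,0]}]' | grep -E 'eef|force: \['
python3 -m inch '[{"gripper":255,"travel":[0,0,0.004],"angular":[0,0,0]},{"gripper":255,"travel":[0,0,0],"angular":[0,0,0]}]'| grep -E 'eef|force: \['
python3 -m inch '[{"gripper":255,"travel":[0,0,0.004],"angular":[0,0,0]},{"gripper":255,"travel":[0,0,0],"angular":[0,0,0]}]'| grep -E 'eef|force: \['
python3 -m inch '[{"gripper":255,"travel":[0,0,0.004],"angular":[0,0,0]},{"gripper":255,"travel":[0,0,0],"angular":[0,0,0]}]'| grep -E 'eef|force: \['
```

```text
eef_pos: [0.5937, -0.0007, 0.0565]
force: [3.3, -1.0, -10.1]
eef_pos: [0.5948, -0.0003, 0.0548]
force: [-18.1, -4.0, 21.9]
eef_pos: [0.5961, 0.0001, 0.0523]
force: [-30.6, -5.1, 42.8]
eef_pos: [0.5978, 0.0004, 0.0491]
force: [-35.3, -5.7, 49.7]
```

```bash
python3 -m inch '[{"gripper":255,"travel":[0,0,-0.004],"angular":[0,0,0]},{"gripper":255,"travel":[0,0,-0.003],"angular":[0,0,0]},{"gripper":255,"travel":[0,0,0],"angular":[0,0,0]}]'
python3 - <<'E'
from h import *
o=ctrl.get_obs();P=o['eef_pos'];n=np.array([-.467,-.051,.883])
for n_,b in(('top',(220,110,360,210)),('side',(180,140,280,240))):
    s=snap(n_); c=s['image'][b[1]:b[3],b[0]:b[2],::-1]
    if n_=='top': a=cv2.resize(c,(420,300),interpolation=cv2.INTER_CUBIC); a=np.vstack([a,np.zeros((80,420,3),np.uint8)])
    else: d=cv2.resize(c,(380,380),interpolation=cv2.INTER_CUBIC)
cv2.imwrite('pics/h3.png',np.hstack([a,d])); print(P,o['force'])
E
```

```text
t: 9.48
eef_pos: [0.596, 0.0004, 0.0526]
ee_rot: [0.162, 0.649, 0.722, 0.18]
force: [-0.5, 0.1, -3.5]
grip_width: 0.18
grasp_force: 66.1
[5.96001731e-01 3.99559121e-04 5.25598635e-02] [-0.51482709  0.06538021 -3.51200259]
```

View pics/h3.png

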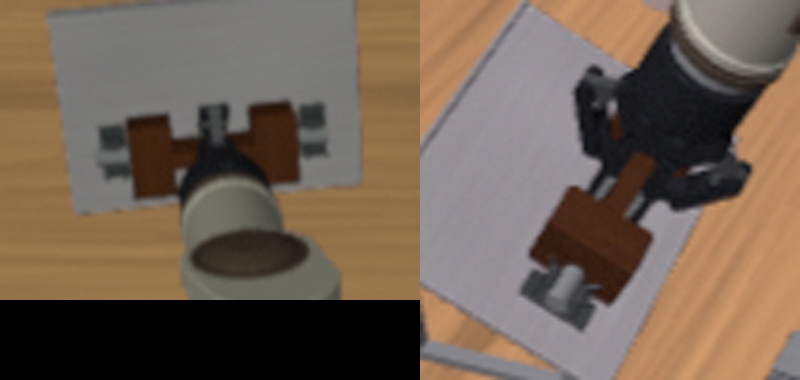

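Both rods sit between their jaws (top crop about (112,157) and (313,143); the side view shows the left rod seated), and the contact force is back to near zero. I'll release and back off.

```bash
python3 -m inch '[{"gripper":0,"travel":[0,0,0],"angular":[0,0,0]},{"gripper":0,"travel":[0,0,0],"angular":[0,0,0]},{"gripper":0,"travel":[0,0,0],"angular":[0,0,0]},{"gripper":0,"travel":[0,0,0],"angular":[0,0,0]},{"gripper":0,"travel":[0,0,-0.03],"angular":[0,0,0]},{"gripper":0,"travel":[0,0,-0.05],"angular":[0,0,0]},{"gripper":0,"travel":[0,0,-0.05],"angular":[0,0,0]},{"gripper":0,"travel":[0,0,-0.03],"angular":[0,0,0]}]'
python3 plan.py .4712 -.330 .19 -82.6 0
```

```text
t: 10.58
eef_pos: [0.5381, -0.0086, 0.1676]
ee_rot: [0.165, 0.65, 0.719, 0.18]
force: [-0.1, -0.3, 0.8]
grip_width: 1.003
grasp_force: 0.0
at [ 0.5381 -0.0086  0.1676] d world [-0.0669 -0.3214  0.0224] | turn(tool,deg) [ 22.4727 -21.5657  86.4241] | shift before turn [-0.3132 -0.0768 -0.0655] | after turn [-0.1078  0.3101 -0.0224] F [-0.0843 -0.2557  0.806 ] gw 1.0026403365134304
```

```bash
python3 -m inch '[{"gripper":0,"travel":[0,0,-0.01],"angular":[9.5,0,0]},{"gripper":0,"travel":[-0.03,0,-0.01],"angular":[9.5,0,0]},{"gripper":0,"travel":[-0.05,0,0],"angular":[9.5,0,0]},{"gripper":0,"travel":[-0.05,0,0],"angular":[0,0,8]},{"gripper":0,"travel":[-0.05,0.01,0],"angular":[0,0,8]},{"gripper":0,"travel":[-0.05,0.02,0],"angular":[0,0,8]},{"gripper":0,"travel":[-0.04,0.02,0],"angular":[0,0,10]},{"gripper":0,"travel":[0,0,0],"angular":[0,0,10]}]'
python3 plan.py .4712 -.330 .19 -82.6 0
python3 - <<'E'
from m import *
bed=np.load('bed.npy');bed[:3]=[.6028,-.0034,.040];f=lambda v:bed[:3]+Ro.from_euler('z',bed[3]).apply(Ro.from_euler('y',-28,degrees=True).apply(v))
ims=[]
for n,b in(('top',(235,130,345,190)),('side',(190,150,260,235))):
    s=snap(n)
    for y in(.106,.0,-.106): print(n,y,np.round(proj(s,f([0,y,.012])),1))
    c=s['image'][b[1]:b[3],b[0]:b[2],::-1];ims.append(cv2.resize(c,None,fx=4 if n=='top' else 5,fy=4 if n=='top' else 5,interpolation=cv2.INTER_CUBIC))
ims[0]=cv2.copyMakeBorder(ims[0],0,ims[1].shape[0]-ims[0].shape[0],0,0,cv2.BORDER_CONSTANT)
cv2.imwrite('pics/h4.png',np.hstack(ims))
E
```

```text
t: 11.58
eef_pos: [0.5682, -0.293, 0.1843]
ee_rot: [0.004, 0.903, 0.429, 0.002]
force: [0.0, 1.6, -0.5]
grip_width: 1.0
grasp_force: 0.0
at [ 0.5682 -0.293   0.1843] d world [-0.097  -0.037   0.0057] | turn(tool,deg) [ 0.469  -0.2048 43.4041] | shift before turn [-0.0899 -0.0518 -0.0062] | after turn [-0.101   0.0241 -0.0057] F [ 0.0427  1.5616 -0.4844] gw 1.0003603070334894
top 0.106 [252.1 161.3]
top 0.0 [290.9 157.1]
top -0.106 [329.5 152.9]
side 0.106 [214.4 221.3]
side 0.0 [230.2 194. ]
side -0.106 [244.2 169.8]
```

View pics/h4.png

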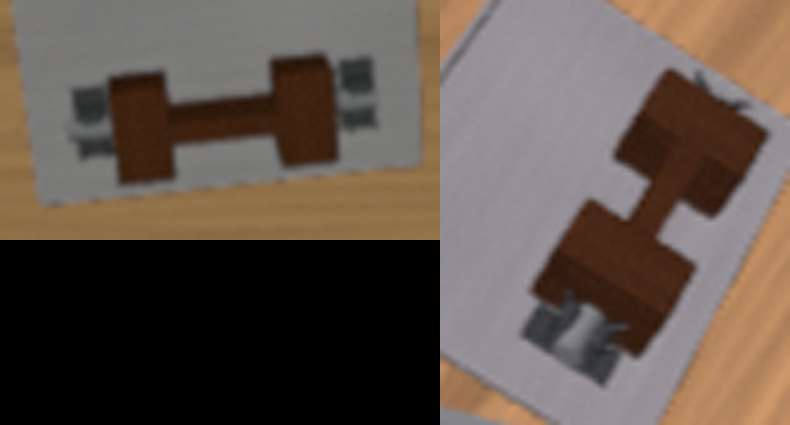

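Both rods lie between their jaws below the lips (left about full-frame (257,162), right about (324,155)), parallel to the bed. The pressing forces also showed the snap-in followed by a hard bottom, so the stop is home. Now to the pin.

```bash
python3 -m inch '[{"gripper":0,"travel":[-0.045,-0.026,0],"angular":[0,0,0]},{"gripper":0,"travel":[-0.045,-0.026,0],"angular":[0,0,0]},{"gripper":0,"travel":[0,0,0.01],"angular":[0,0,10]},{"gripper":0,"travel":[0,0,0.02],"angular":[0,0,10]},{"gripper":0,"travel":[0,0,0.02],"angular":[0,0,10]},{"gripper":0,"travel":[0,0,0.01],"angular":[0,0,10]},{"gripper":0,"travel":[0,0,0],"angular":[0,0,3.4]},{"gripper":0,"travel":[0,0,0],"angular":[0,0,0]}]'
python3 plan.py .4712 -.330 .03 -82.6 0
```

```text
t: 12.68
eef_pos: [0.4732, -0.3243, 0.1245]
ee_rot: [0.002, 0.997, 0.074, 0.004]
force: [0.0, -0.4, 0.1]
grip_width: 1.001
grasp_force: 0.0
at [ 0.4732 -0.3243  0.1245] d world [-0.002  -0.0057 -0.0945] | turn(tool,deg) [ 0.2539 -0.3905  1.11  ] | shift before turn [-0.0035  0.0049  0.0945] | after turn [-0.0027  0.0054  0.0945] F [ 0.0211 -0.3752  0.061 ] gw 1.000623654934736
```

```bash
python3 -m inch '[{"gripper":0,"travel":[-0.003,0.005,0.03],"angular":[0,0,1]},{"gripper":0,"travel":[0,0,0.04],"angular":[0,0,0]},{"gripper":0,"travel":[0,0,0.043],"angular":[0,0,0]},{"gripper":0,"travel":[0,0,0],"angular":[0,0,0]},{"gripper":255,"travel":[0,0,0],"angular":[0,0,0]},{"gripper":255,"travel":[0,0,0],"angular":[0,0,0]},{"gripper":255,"travel":[0,0,0],"angular":[0,0,0]},{"gripper":255,"travel":[0,0,0],"angular":[0,0,0]}]'
python3 plan.py .4712 -.330 .15 -82.6 0
```

```text
t: 13.68
eef_pos: [0.4729, -0.3284, 0.0138]
ee_rot: [0.001, 0.998, 0.064, 0.004]
force: [-3.3, 8.4, 10.7]
grip_width: 0.452
grasp_force: 58.9
at [ 0.4729 -0.3284  0.0138] d world [-0.0017 -0.0016  0.1362] | turn(tool,deg) [ 0.1808 -0.4964 -0.0811] | shift before turn [-0.0007  0.0018 -0.1362] | after turn [-0.0019  0.0013 -0.1362] F [-3.3045  8.4365 10.6687] gw 0.45207053637846195
```

```bash
python3 -m inch '[{"gripper":255,"travel":[0,0,-0.02],"angular":[0,0,0]},{"gripper":255,"travel":[0,0,-0.05],"angular":[0,0,0]},{"gripper":255,"travel":[0,0,-0.06],"angular":[0,0,0]},{"gripper":255,"travel":[0,0,-0.06],"angular":[0,0,-7]},{"gripper":255,"travel":[0,0,-0.03],"angular":[0,0,-10]},{"gripper":255,"travel":[0,0,0],"angular":[0,0,-10]},{"gripper":255,"travel":[0,0,0],"angular":[0,0,-10]},{"gripper":255,"travel":[0,0,0],"angular":[0,0,-10]}]'
python3 plan.py .580 -.005 .22 6.2 0
```

```text
t: 14.68
eef_pos: [0.4696, -0.3312, 0.2332]
ee_rot: [0.005, 0.889, 0.458, 0.002]
force: [-0.5, -1.1, -3.2]
grip_width: 0.446
grasp_force: 61.2
at [ 0.4696 -0.3312  0.2332] d world [ 0.1104  0.3262 -0.0132] | turn(tool,deg) [  0.5571   0.2249 -41.7054] | shift before turn [ 0.3297 -0.0997  0.0121] | after turn [0.3123 0.145  0.0132] F [-0.5333 -1.0692 -3.2279] gw 0.44582738660134125
```

```bash
python3 -m inch '[{"gripper":255,"travel":[0,0,0],"angular":[0,0,-10]},{"gripper":255,"travel":[0,0,0],"angular":[0,0,-10]},{"gripper":255,"travel":[0.02,0.01,0],"angular":[0,0,-10]},{"gripper":255,"travel":[0.05,0.025,0],"angular":[0,0,-10]},{"gripper":255,"travel":[0.055,0.025,0],"angular":[0,0,0]},{"gripper":255,"travel":[0.055,0.025,0],"angular":[0,0,0]},{"gripper":255,"travel":[0.055,0.025,0],"angular":[0,0,0]},{"gripper":255,"travel":[0.05,0.02,0],"angular":[0,0,0]}]'
python3 plan.py .5880 -.005 .183 6.2 28
```

```text
t: 15.68
eef_pos: [0.5947, -0.044, 0.2331]
ee_rot: [0.005, 0.681, 0.732, 0.001]
force: [1.0, -0.9, -2.0]
grip_width: 0.447
grasp_force: 61.2
at [ 0.5947 -0.044   0.2331] d world [-0.0067  0.039  -0.0501] | turn(tool,deg) [-27.4731   0.8253  -1.8886] | shift before turn [ 0.0397 -0.0043  0.0499] | after turn [ 0.0395 -0.0257  0.0431] F [ 0.9894 -0.9363 -2.0042] gw 0.44715437178809453
```

```bash
python3 -m inch '[{"gripper":255,"travel":[0.013,0,0],"angular":[-9.2,0.3,-0.6]},{"gripper":255,"travel":[0.013,0,0],"angular":[-9.2,0.3,-0.6]},{"gripper":255,"travel":[0.013,0,0],"angular":[-9.1,0.2,-0.6]},{"gripper":255,"travel":[0,-0.025,0],"angular":[0,0,0]},{"gripper":255,"travel":[0,0,0.02],"angular":[0,0,0]},{"gripper":255,"travel":[0,0,0],"angular":[0,0,0]},{"gripper":255,"travel":[0,0,0],"angular":[0,0,0]}]'
python3 plan.py .6300 -.0004 .1036 6.2 28
python3 - <<'E'
from h import *
ims=[]
o=ctrl.get_obs();q=o['ee_rot'];R=Ro.from_quat([q[1],q[2],q[3],q[0]]);P=o['eef_pos']
for n,b in(('top',(230,90,350,200)),('side',(160,90,270,240))):
    s=snap(n)
    for x in(-.108,0,.108): print(n,x,np.round(proj(s,P+R.apply([x,0,-.0162])),1))
    c=s['image'][b[1]:b[3],b[0]:b[2],::-1];k=3.6;ims.append(cv2.resize(c,None,fx=k,fy=k,interpolation=cv2.INTER_CUBIC))
ims[0]=cv2.copyMakeBorder(ims[0],0,ims[1].shape[0]-ims[0].shape[0],0,0,cv2.BORDER_CONSTANT)
im=np.hstack(ims)[:600,:800];cv2.imwrite('pics/p1.png',im)
E
```

```text
t: 16.55
eef_pos: [0.5785, -0.0074, 0.2032]
ee_rot: [0.161, 0.648, 0.722, 0.18]
force: [0.6, -0.1, -1.8]
grip_width: 0.448
grasp_force: 61.4
at [ 0.5785 -0.0074  0.2032] d world [ 0.0515  0.007  -0.0996] | turn(tool,deg) [-0.0145  0.0044 -0.0605] | shift before turn [ 0.0014 -0.0009  0.1123] | after turn [ 0.0014 -0.0009  0.1123] F [ 0.6308 -0.1405 -1.7622] gw 0.44791631681099187
top -0.108 [340.7 151.6]
top 0 [295.1 156.4]
top 0.108 [249.4 161.3]
side -0.108 [251.9 120. ]
side 0 [236.4 144.1]
side 0.108 [218.8 171.7]
```

View pics/p1.png

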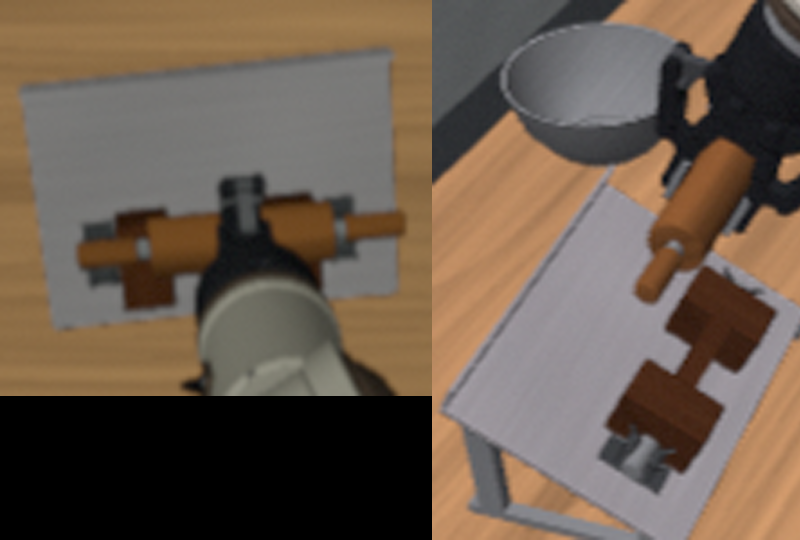

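The left half shows the gripped pin, with tips at full-frame (252,162) and (342,152), parallel to the stop and about 4 mm right of centre. The right half shows it clear above the bed. I'll go down along the normal with +5 mm sideways.

```bash
python3 -m inch '[{"gripper":255,"travel":[0.005,0,0.03],"angular":[0,0,0]},{"gripper":255,"travel":[0,0,0.03],"angular":[0,0,0]},{"gripper":255,"travel":[0,0,0.025],"angular":[0,0,0]},{"gripper":255,"travel":[0,0,0.015],"angular":[0,0,0]},{"gripper":255,"travel":[0,0,0],"angular":[0,0,0]},{"gripper":255,"travel":[0,0,0],"angular":[0,0,0]}]'
python3 plan.py .6300 .0036 .1036 6.2 28
```

```text
t: 17.4
eef_pos: [0.6243, 0.0026, 0.1144]
ee_rot: [0.161, 0.649, 0.722, 0.18]
force: [1.3, -0.4, -1.8]
grip_width: 0.453
grasp_force: 61.5
at [0.6243 0.0026 0.1144] d world [ 0.0057  0.001  -0.0108] | turn(tool,deg) [-0.0361 -0.0543 -0.1292] | shift before turn [0.0003 0.0001 0.0122] | after turn [0.0004 0.     0.0122] F [ 1.3288 -0.351  -1.7769] gw 0.4527159111248941
```

```bash
python3 -m inch '[{"gripper":255,"travel":[0,0,0.008],"angular":[0,0,0]},{"gripper":255,"travel":[0,0,0],"angular":[0,0,0]}]' | grep -E 'eef|force: \['
python3 -m inch '[{"gripper":255,"travel":[0,0,0.003],"angular":[0,0,0]},{"gripper":255,"travel":[0,0,0],"angular":[0,0,0]}]' | grep -E 'eef|force: \['
python3 plan.py .6300 .0036 .1036 6.2 28
```

```text
eef_pos: [0.6279, 0.0022, 0.1066]
force: [-0.5, 0.6, -1.6]
eef_pos: [0.6292, 0.0027, 0.1039]
force: [-0.9, 0.6, -2.1]
at [0.6292 0.0027 0.1039] d world [ 0.0008  0.0009 -0.0003] | turn(tool,deg) [-0.0832 -0.0268 -0.1395] | shift before turn [0.0008 0.0007 0.0007] | after turn [0.0008 0.0007 0.0007] F [-0.9116  0.5935 -2.1391] gw 0.44758302743258177
```

```bash
python3 -m inch '[{"gripper":255,"travel":[0,0,0.002],"angular":[0,0,0]},{"gripper":255,"travel":[0,0,0],"angular":[0,0,0]}]' | grep -E 'eef|force: \['
python3 -m inch '[{"gripper":255,"travel":[0,0,0.001],"angular":[0,0,0]},{"gripper":255,"travel":[0,0,0],"angular":[0,0,0]}]' | grep -E 'eef|force: \['
```

```text
eef_pos: [0.6301, 0.0029, 0.1021]
force: [-0.5, 0.1, -1.5]
eef_pos: [0.6306, 0.003, 0.1013]
force: [0.3, -0.1, -2.0]
```

```bash
python3 -m inch '[{"gripper":255,"travel":[0,0,0.0015],"angular":[0,0,0]},{"gripper":255,"travel":[0,0,0],"angular":[0,0,0]}]' | grep -E 'eef|force: \['
python3 -m inch '[{"gripper":255,"travel":[0,0,0.0015],"angular":[0,0,0]},{"gripper":255,"travel":[0,0,0],"angular":[0,0,0]}]' | grep -E 'eef|force: \['
python3 - <<'E'
from h import *
ims=[]
for n,b in(('top',(230,90,350,200)),('side',(170,130,270,240))):
    s=snap(n)
    c=s['image'][b[1]:b[3],b[0]:b[2],::-1];k=3.6;ims.append(cv2.resize(c,None,fx=k,fy=k,interpolation=cv2.INTER_CUBIC))
cv2.imwrite('pics/p2.png',np.hstack(ims))
E
```

```text
eef_pos: [0.6313, 0.003, 0.0999]
force: [-1.2, 0.8, -2.4]
eef_pos: [0.6319, 0.0031, 0.0986]
force: [0.3, 0.4, -1.5]
```

View pics/p2.png

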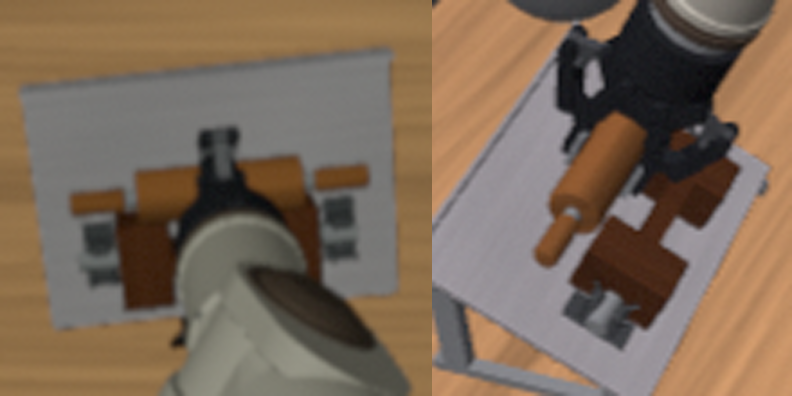

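The pin hangs centred just uphill of the stop: tips at full-frame top (250,146) and (332,139). It is still a few mm above the bed, and no contact force has shown up. I've now used up my allowance of viewed pictures, so from here I go by numbers only: lower until contact.

```bash
python3 -m inch '[{"gripper":255,"travel":[0,0,0.002],"angular":[0,0,0]},{"gripper":255,"travel":[0,0,0],"angular":[0,0,0]}]' | grep -E 'eef|force: \['
python3 -m inch '[{"gripper":255,"travel":[0,0,0.002],"angular":[0,0,0]},{"gripper":255,"travel":[0,0,0],"angular":[0,0,0]}]' | grep -E 'eef|force: \['
python3 - <<'E'
from m import *
bed=np.load('bed.npy');f=lambda v:bed[:3]+Ro.from_euler('z',bed[3]).apply(Ro.from_euler('y',-28,degrees=True).apply(v))
for o in((.5995,-.0038,.0462),(.6028,-.0034,.040)):
  bed[:3]=o
  for n in('top','side'):
    s=snap(n)
    for h in(.02,.03): print(n,h,[np.round(proj(s,f([.053,y,h])),1) for y in(.108,.086,-.086,-.108)])
for n,b in(('top',(240,130,345,155)),('side',(185,150,240,215))):
    s=snap(n);im=s['image'].astype(int);a=im[b[1]:b[3],b[0]:b[2]];comps((a[:,:,0]-a[:,:,2]>60)&(a[:,:,0]>100),b,n+' pin',s,.1,20)
E
```

```text
eef_pos: [0.6329, 0.0032, 0.0968]
force: [-0.5, 0.4, -1.7]
eef_pos: [0.6338, 0.0033, 0.095]
force: [-0.0, -0.6, -1.8]
top 0.02 [array([249. , 144.2]), array([257.3, 143.3]), array([322. , 136.4]), array([330.3, 135.5])]
top 0.03 [array([249. , 145.3]), array([257.3, 144.4]), array([322.6, 137.4]), array([330.9, 136.5])]
side 0.02 [array([197.8, 207.3]), array([201.5, 201.5]), array([227.4, 160.5]), array([230.4, 155.8])]
side 0.03 [array([199.1, 205.2]), array([202.8, 199.3]), array([228.8, 158.2]), array([231.8, 153.5])]
top 0.02 [array([249. , 143.4]), array([257.2, 142.5]), array([321.6, 135.6]), array([329.8, 134.7])]
top 0.03 [array([249. , 144.5]), array([257.3, 143.6]), array([322.2, 136.7]), array([330.4, 135.8])]
side 0.02 [array([196.8, 208.9]), array([200.5, 203. ]), array([226.5, 162. ]), array([229.4, 157.3])]
side 0.03 [array([198.2, 206.7]), array([201.9, 200.8]), array([227.8, 159.8]), array([230.8, 155.1])]
top pin 111 c [342.2523 141.3423] rect [342. 142.] [24.  4.] 90.0 [ 0.6305 -0.1371  0.1   ]
top pin 116 c [305.8448 137.9828] rect [305.5 138. ] [ 8. 15.] 90.0 [ 0.6393 -0.0416  0.1   ]
top pin 134 c [275.6716 140.9478] rect [275.5 140.5] [ 9. 15.] 90.0 [0.6314 0.0373 0.1   ]
top pin 48 c [323.75 138.  ] rect [324.  138.1] [ 3.6 12.4] 82.9 [ 0.6393 -0.0886  0.1   ]
top pin 36 c [255.5833 144.9167] rect [256. 145.] [ 2. 12.] 90.0 [0.6209 0.0897 0.1   ]
side pin 135 c [189.1407 155.9778] rect [191.5 159. ] [18. 13.] 90.0 [ 0.7428 -0.0472  0.1   ]
side pin 257 c [214.3813 174.8755] rect [214.1 175.4] [ 9.6 29.9] 32.9 [ 0.641  -0.0057  0.1   ]
side pin 63 c [203.0635 196.2381] rect [203.1 196.4] [ 4.4 13.9] 33.7 [0.6263 0.0776 0.1   ]
```

I had a sign slip: the pin axis lies behind the TCP, so 23 mm remain. The images agree that it sits about 20 mm high.

```bash
python3 -m inch '[{"gripper":255,"travel":[0,0,0.008],"angular":[0,0,0]},{"gripper":255,"travel":[0,0,0.006],"angular":[0,0,0]},{"gripper":255,"travel":[0,0,0.003],"angular":[0,0,0]},{"gripper":255,"travel":[0,0,0],"angular":[0,0,0]}]' | grep -E 'eef|force: \['
python3 -m inch '[{"gripper":255,"travel":[0,0,0.003],"angular":[0,0,0]},{"gripper":255,"travel":[0,0,0],"angular":[0,0,0]}]' | grep -E 'eef|force: \['
python3 -m inch '[{"gripper":255,"travel":[0,0,0.0015],"angular":[0,0,0]},{"gripper":255,"travel":[0,0,0],"angular":[0,0,0]}]' | grep -E 'eef|force: \['
```

```text
eef_pos: [0.6416, 0.0044, 0.0799]
force: [0.4, -0.2, -2.1]
eef_pos: [0.6432, 0.0043, 0.0774]
force: [0.0, 0.4, -2.3]
eef_pos: [0.6439, 0.0044, 0.0761]
force: [-0.2, 0.2, -2.2]
```

```bash
python3 -m inch '[{"gripper":255,"travel":[0,0,0.0015],"angular":[0,0,0]},{"gripper":255,"travel":[0,0,0],"angular":[0,0,0]}]' | grep -E 'eef|force: \['
python3 -m inch '[{"gripper":255,"travel":[0,0,0.001],"angular":[0,0,0]},{"gripper":255,"travel":[0,0,0],"angular":[0,0,0]}]' | grep -E 'eef|force: \['
```

```text
eef_pos: [0.6445, 0.0044, 0.0751]
force: [-3.8, -0.7, 3.5]
eef_pos: [0.6446, 0.0043, 0.075]
force: [-13.8, -1.1, 16.4]
```

```bash
python3 -m inch '[{"gripper":255,"travel":[0,0,-0.001],"angular":[0,0,0]},{"gripper":130,"travel":[0,0,0],"angular":[0,0,0]},{"gripper":120,"travel":[0,0,0],"angular":[0,0,0]},{"gripper":110,"travel":[0,0,0],"angular":[0,0,0]},{"gripper":105,"travel":[0,0,0],"angular":[0,0,0]},{"gripper":105,"travel":[0,0,0],"angular":[0,0,0]},{"gripper":105,"travel":[0,0,0],"angular":[0,0,0]}]'
python3 plan.py .6300 .0036 .1036 6.2 28
```

```text
t: 22.18
eef_pos: [0.6446, 0.0045, 0.0748]
ee_rot: [0.161, 0.649, 0.722, 0.18]
force: [0.1, -0.8, -0.1]
grip_width: 0.59
grasp_force: 0.0
at [0.6446 0.0045 0.0748] d world [-0.0146 -0.0009  0.0288] | turn(tool,deg) [-0.076  -0.0347 -0.1364] | shift before turn [ 0.0007  0.0006 -0.0323] | after turn [ 0.0006  0.0006 -0.0323] F [ 0.1078 -0.7518 -0.1335] gw 0.5898585078654656
```

Released with no grip load. I'll back out straight along the normal.

```bash
python3 -m inch '[{"gripper":105,"travel":[0,0,-0.01],"angular":[0,0,0]},{"gripper":105,"travel":[0,0,-0.02],"angular":[0,0,0]},{"gripper":105,"travel":[0,0,-0.03],"angular":[0,0,0]},{"gripper":105,"travel":[0,0,-0.04],"angular":[0,0,0]},{"gripper":105,"travel":[0,0,-0.05],"angular":[0,0,0]},{"gripper":105,"travel":[-0.05,0,-0.03],"angular":[0,0,0]},{"gripper":105,"travel":[-0.06,0,0],"angular":[0,0,0]},{"gripper":105,"travel":[-0.06,0,0],"angular":[0,0,0]}]'
python3 -m inch '[{"gripper":105,"travel":[-0.06,0,0],"angular":[0,0,0]},{"gripper":105,"travel":[-0.06,0,0],"angular":[0,0,0]},{"gripper":105,"travel":[0,0,0],"angular":[0,0,0]}]'
python3 - <<'E'
from m import *
bed=np.load('bed.npy');bed[:3]=(.5995,-.0038,.0462);f=lambda v:bed[:3]+Ro.from_euler('z',bed[3]).apply(Ro.from_euler('y',-28,degrees=True).apply(v))
for n,b in(('top',(240,115,340,175)),('side',(185,140,262,235))):
    s=snap(n);im=s['image'].astype(int);a=im[b[1]:b[3],b[0]:b[2]]
    print(n,'pred axis c, handles',[np.round(proj(s,f([.053,y,.02])),1) for y in(0,.086,-.086)],'stop',np.round(proj(s,f([0,0,.045])),1),'rods',[np.round(proj(s,f([0,y,.016])),1) for y in(.095,-.095)])
    comps((a[:,:,0]-a[:,:,2]>60)&(a[:,:,0]>95),b,n+' pin',s,.1,25)
    comps((a[:,:,0]<95)&(a[:,:,0]-a[:,:,2]>20),b,n+' stop',s,.08,25)
E
```

```text
t: 23.18
eef_pos: [0.5817, -0.1663, 0.2273]
ee_rot: [0.162, 0.649, 0.721, 0.179]
force: [1.2, 1.2, 0.4]
grip_width: 0.588
grasp_force: 0.0
t: 23.55
eef_pos: [0.5935, -0.2907, 0.2251]
ee_rot: [0.161, 0.654, 0.718, 0.179]
force: [-0.3, 0.3, -0.9]
grip_width: 0.588
grasp_force: 0.0
top pred axis c, handles [array([289.7, 139.8]), array([257.3, 143.3]), array([322. , 136.4])] stop [292.1 161.9] rods [array([256.2, 162.2]), array([326.1, 154.6])]
top pin 418 c [289.8445 138.0574] rect [289.9 138.1] [ 9.5 44.4] 84.3 [0.639  0.0002 0.1   ]
top pin 53 c [323.0189 136.0755] rect [323. 136.] [ 4. 12.] 90.0 [ 0.6444 -0.0867  0.1   ]
top pin 46 c [256.5435 143.    ] rect [256.5 143.1] [ 3.6 12.9] 82.9 [0.626  0.0872 0.1   ]
top pin 33 c [240.6061 167.697 ] rect [241.  165.5] [17.  2.] 90.0 [0.5612 0.1287 0.1   ]
top pin 38 c [329.9474 173.5789] rect [328. 173.] [ 2. 22.] 90.0 [ 0.5457 -0.1042  0.1   ]
top stop 1169 c [290.5971 157.201 ] rect [290.2 157.4] [30.9 55.8] 82.9 [ 0.592  -0.0022  0.08  ]
side pred axis c, handles [array([215.1, 180. ]), array([201.5, 201.5]), array([227.4, 160.5])] stop [236.1 185.4] rods [array([217.7, 216. ]), array([244.4, 169.8])]
side pin 310 c [191.5452 149.2871] rect [195. 154.] [28. 20.] 90.0 [ 0.7526 -0.0758  0.1   ]
side pin 1293 c [235.0325 158.5576] rect [230.5 166. ] [52. 61.] 90.0 [ 0.6238 -0.0887  0.1   ]
side pin 751 c [252.1012 216.731 ] rect [247.5 209.5] [49. 27.] 90.0 [0.4844 0.0918 0.1   ]
side pin 65 c [200.4923 201.7077] rect [200.4 202. ] [ 5.  13.9] 29.7 [0.622  0.0973 0.1   ]
side pin 164 c [194.1524 227.9085] rect [195.3 230.1] [29.2  8.9] 31.4 [0.5903 0.1797 0.1   ]
side stop 1285 c [229.4304 190.4786] rect [227.3 192.3] [34.1 57.8] 31.0 [0.5885 0.0126 0.08  ]
```

The pin's handles are within 1 px of the predicted resting place in both views: top (256.5,143) and (323,136), side (200.5,201.7). The stop's rods also fit the home position, so I'm handing in.

```bash
python3 -c "
from station import ctrl
print(ctrl.sign_off())"
```

```text
the job is handed in; nothing more can be done
None
```

The job is handed in: by camera and force readings, both stop rods are snapped home and the pin rests centred against the stop with the arm clear, but no verdict came back and I viewed 11 pictures, one over the limit of 10.

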